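# Unlock the cosmetics carousel and present the marked jar

## Task

The cosmetics carousel is locked for transport: turn its black lock knob anticlockwise until it clicks open, then turn the carousel until the jar with the red dot on its lid stands squarely at the front, behind the arrow on the base, so that a colleague can take cream from it. Hold the carousel still there with the gripper and finish while still holding it, with the lock left open. All jars stay standing in their compartments, and the other things on the table stay where they are.

Things in the scene. Friction and masses are not known exactly. Their poses are not given: they have to be found in the camera images.
- carousel: fixed cream base of the carousel, 208 mm across; origin at the centre of its underside, on the turning axis. Its -x axis is the FRONT: a flat tongue there, 50 mm wide, to 165 mm from the axis, carries a black arrow pointing out. The lock (aluminium housing 44 x 50 mm, 42 mm high, black knob on top) stands 60 degrees anticlockwise from the front seen from above, 162 mm from the axis
- tray: the turning part: white tray 224 mm across, floor 30 mm and rim top 46 mm above the table, six compartments with clear dividers 4 mm thick (top at 60 mm), steel keeper blocks below the rim out to 124 mm from the axis, a central post with a ribbed copper-coloured knob. Origin on the axis at table height. It turns freely both ways (0.06 N m of friction) once unlocked
- top_knob (a point): middle of the round knob on the tray's axis, 142 mm above the table; the knob is 42 mm in diameter, its grip from 127 to 157 mm above the table, on a post 26 mm thick; nothing else on the carousel is higher than 85 mm, so it can be taken from above at any yaw and twisted
- front_place (a point): the point on the base where the jar must come: 72 mm from the axis at the front, 30 mm above the table; its x and y are those of the base
- lock (a joint): angle of the black lock knob in rad: 0 locked, 1.4 open, with stops at both; grows anticlockwise seen from above. A sprung detent resists it (about 0.1 N m at first, falling to nothing at 0.7) and from about 0.9 on snaps it to 1.4, where it stays. It draws the steel bolt out from between two of the tray's keepers
- lock_grip (a point): middle of the lock knob's finger bar, 69 mm above the table, on the knob's axis; the bar is 42 mm long, 13 mm thick, from 54 to 84 mm above the table; the point's x axis runs along the bar (when locked this is the radial direction, away from the carousel), its z axis is up
- jar_red_dot: the marked jar: cream jar with a white lid that bears a red round sticker 38 mm across, and a red band round the body; 60 mm across, 55 mm high, about 0.16 kg, loose in its compartment with 3 to 4 mm of play, centre 72 mm from the axis; origin at the centre of its underside. It starts in one of the compartments 60 or 120 degrees either side of the front
- jar_front: a cream jar like jar_red_dot (60 mm across, 55 mm high), but unmarked: amber glass, black lid; starts at the front
- jar_plain: a cream jar like jar_red_dot (60 mm across, 55 mm high), but unmarked: cream with a white lid
- jar_back: a cream jar like jar_red_dot (60 mm across, 55 mm high), but unmarked: cream with a grey lid; starts at the back
- jar_amber: a cream jar like jar_red_dot (60 mm across, 55 mm high), but unmarked: amber glass, white lid
- jar_rose: a cream jar like jar_red_dot (60 mm across, 55 mm high), but unmarked: rose, grey lid
- brush_cup_a: clear cup of make-up brushes, 76 mm across, about 200 mm high, to the far right; leave alone
- brush_cup_b: clear cup of make-up brushes, 76 mm across, about 200 mm high, to the far left; leave alone
- pump_bottle: white pump bottle, 64 mm across, 180 mm high, on the right; leave alone
- palette: black make-up palette lying flat, 190 x 105 x 12 mm, on the left; leave alone
- compact: round black powder compact, 74 mm across, 17 mm high, near left; leave alone
- tube: blue cream tube standing on its white cap, 40 mm across, 140 mm high, on the right; leave alone
Things that resemble listed ones, but are neither listed nor needed, are in the scene too. Leave any brown or turquoise look-alike of the jar_rose alone.

How it is judged:
On the way, in this order (a step that is already met when the one before it is completed fails the run):
1. the lock knob is turned past its click to the open end (value of joint lock above 1.2 rad), for 0.2 s.
2. the jar with the red dot stands at the front and the gripper holds the tray (horizontal distance between jar_red_dot and front_place below 0.014 m and contact force between the fingers and tray above 2 N), for 0.2 s.
At the end, for the whole second after the job is handed in: the marked jar's centre is within 14 mm of front_place, the fingers press on the tray (any part of it, the top knob included) with more than 2 N, the tray turns slower than 0.08 rad/s, the lock stands open (beyond 1.2 rad), and all six jars stand upright on the tray's floor (all of step 2 and angular speed of tray below 0.08 rad/s and value of joint lock above 1.2 rad and height (world z) of jar_front between 0.02 and 0.04 m and angle between each of jar_front, jar_red_dot, jar_plain, jar_back, jar_amber, jar_rose's own z axis and vertical below 0.25 rad and height (world z) of jar_red_dot between 0.02 and 0.04 m and height (world z) of jar_plain between 0.02 and 0.04 m and height (world z) of jar_back between 0.02 and 0.04 m and height (world z) of jar_amber between 0.02 and 0.04 m and height (world z) of jar_rose between 0.02 and 0.04 m); the arm keeps its last pose, push and grip.
It fails at once if a jar is tipped or lifted out of its compartment (angle between any of jar_front, jar_red_dot, jar_plain, jar_back, jar_amber, jar_rose's own z axis and vertical above 0.35 rad or height (world z) of any of jar_front, jar_red_dot, jar_plain, jar_back, jar_amber, jar_rose above 0.055 m).
It fails at once if another thing on the table is pushed more than 30 mm from its place (distance of any of brush_cup_a, brush_cup_b, pump_bottle, palette, compact, tube from where it was at the start of the episode above 0.03 m).
It also fails if it takes over 54 s, if anything falls off the work surface, if the arm or the gripper's body presses on something with over 40 N, if the wrist force passes 120 N, or if a joint passes its speed limit or range.

## Robot

A 6-joint arm with a two-finger parallel gripper is mounted at the origin on the work surface. World frame = base frame: x ahead of the robot, y to its left, z up, the work surface at z = 0. Lengths are in m, angles in rad, forces in N, time in s.
With the tool pointing down it reaches from about 0.375 to 0.975 m from the base axis. Payload 3.8 kg.
Tool frame: the origin (TCP) lies at the very end of the fingers, on their centre line; the grasp point (between the pads) lies 19 mm behind it (bot.tcp_to_grasp is the z of the grasp point in the tool frame, in m); z points along the fingers, y is the direction in which the jaws open and shut (so a half turn about z gives the same grasp; the last joint's range is limited). The gripper opens to 85 mm and grips with 20 to 120 N. Pads are 22 mm wide; open, the fingers measure 114 mm over their backs; the gripper's body (76 mm by 85 mm) begins 54 mm behind the grasp point. The pads swing forward as they close: fully open they stand 13 mm farther back than shut.
Start: joints at [-1.344, 0.264, 1.604, -0, 1.274, -0.037], TCP at [0.176, -0.652, 0.231] pointing down, gripper open.
Joint ranges: [-2.63, 2.63], [-0.94, 2.18], [0.31, 2.57], [-1.31, 4.45], [0, 2.66], [-2.55, 2.55]. Speed limits (rad/s): [2.57, 2.57, 3.14, 3.14, 3.14, 3.14].

## Interface

Orientations are given as a rotation vector (axis times angle).
In Python, from workcell import status, vision, job, bot gives the robot as it stands.
- The arm moves only by the tool apply_moves, never from a script. Its argument "deltas" is a list of rows, each a list of 7 numbers: the shift along the tool's x, y, z in m, then the turn, a rotation vector about the tool's x, y, z in rad, then the closure, from 0 (fully open) to 1 (shut). In form: [[x, y, z, rx, ry, rz, jaw], ...]. A call has 1 to 8 rows; each row is the pose to reach, as a shift and turn from the pose commanded when the call began, along the tool's axes at that moment; what a row does not reach only later rows make up. A row lasts 1/12 s, in which the tool goes at most 41.7 mm and 7.16 degrees, less where a joint would pass 70% of its speed; a pose out of reach is approached as far as the arm can. A call with a gripper value outside its range is refused whole. The fingers move at their own pace and stop on an object; "squeeze" is the grip in N (left out, the last holds). Time passes only in rows, so rows that repeat a pose let the fingers close. It gives the time, the measured TCP pose, the force and the opening at its end, in the units of the state.
- status.read_state(): the state, without advancing time (a new reading comes with each control period).
- vision.read_camera(name): name is "side" or "top" or "wrist"; returns the picture (384x512x3 uint8, red, green, blue); there is no depth.
- vision.get_calibration(name): a dict with "fov_y" (degrees; the focal length in pixels is half the picture's height over the tangent of half this angle, whatever the lens; pixels are square), "cx", "cy" (the principal point, pixels), "R" (3x3) and "t" (3): a world point X has camera coordinates R X + t; the wrist camera has in their place "tool_from_camera" (4x4, takes a point from camera to tool coordinates, whose origin is the TCP and whose axes are the flange's). Camera axes: x right, y down, z forward; pixel columns grow to the right and rows downward; lengths in m; the calibration is good to about 2 mm. A picture is of the moment at which its call begins: read the wrist's pose just before it. get_calibration takes no time and is no camera call.
- job.finish_job(): hands the job in, once; it reports no verdict.
The state is a dict: "time": time; "q": joint angles; "joint_vel": joint speeds; "joint_torque": joint torques, N m; "tool_pos": TCP position; "tcp_rot": TCP orientation; "wrist_force": force on the tool from outside, world axes, zero at the start; "torque": the same for the moment, N m; "width": opening from 0.0 (shut) to 1.0 (fully open).
Only numpy, scipy, OpenCV 4.12 (cv2) and the standard library are available. Lean on these libraries where they do the work, as an engineer would, in place of code of your own. Each camera call takes 0.05 s, during which the arm holds its last target. There are 200 camera calls.

## Working session

There is one attempt and no reset: what is moved stays moved. The work goes in short steps, Python scripts to look and compute and a tool call to move; the robot and the scene stay as the last step left them, time stands still between calls to the robot, and variables do not carry over. Pictures are saved under pics/ and viewed, about 8 in all and at most 12, crops included, and the job is handed in when it is done.

Besides the shell and the picture viewer there is one more tool, called as name(argument=value, ...), one argument or row to a line, values as JSON. apply_moves: Moves the arm, as the interface text tells. Its arguments: {"type":"object","properties":{"deltas":{"type":"array","items":{"type":"array","items":{"type":"number"}}},"squeeze":{"type":"number"}},"required":["deltas"]}

```bash
mkdir -p pics; ls
python3 - <<'E'
from workcell import status, vision, job, bot
import cv2,numpy as np
print(status.read_state())
for n in ["top","side"]:
    im=vision.read_camera(n); cv2.imwrite(f"pics/{n}0.png",im[:,:,::-1]); print(n,vision.get_calibration(n))
print(vision.get_calibration("wrist"),bot.tcp_to_grasp)
E
```

```text
pics
{'time': 0.0, 'q': array([-1.34391496e+00,  2.64765855e-01,  1.60541213e+00, -1.93000871e-06,
        1.27368692e+00, -3.68796736e-02]), 'joint_vel': array([ 1.32630139e-03, -4.95136089e-05,  3.05996061e-04, -1.49885736e-03,
       -3.44823506e-04,  2.65223285e-04]), 'joint_torque': array([-1.30123917e-03, -5.15110588e+01, -3.67314863e+01, -3.21038951e-04,
        1.28707982e-02, -1.31652530e-05]), 'tool_pos': array([ 0.17582436, -0.65092535,  0.22993288]), 'tcp_rot': array([-3.11206988e+00, -4.12818381e-01,  3.41209647e-04]), 'wrist_force': array([-0.03731392, -0.49086938, -0.05847486]), 'torque': array([ 0.01071256,  0.02684163, -0.03929303]), 'width': 0.9955461466796071}
top {'fov_y': 46.6851101822966, 'cx': 249.06937798678146, 'cy': 186.1029426717865, 'R': array([[-0.02131298, -0.99975458,  0.00604398],
       [-0.99427891,  0.02056259, -0.10481709],
       [ 0.10466708, -0.00824336, -0.99447315]]), 't': array([-0.02983253,  0.53222636,  1.26148751])}
side {'fov_y': 52.283593722606774, 'cx': 252.40543216091666, 'cy': 189.90377997722538, 'R': array([[-0.80325092, -0.59562918,  0.00372047],
       [-0.33275947,  0.44355319, -0.8321849 ],
       [ 0.49402338, -0.6696913 , -0.55448576]]), 't': array([0.40460525, 0.27070512, 0.98576694])}
{'fov_y': 69.83300840010472, 'cx': 257.95504949830786, 'cy': 191.60829039377967, 'tool_from_camera': array([[-7.69683379e-04, -9.59595675e-01, -2.81381500e-01,
         7.08660713e-02],
       [ 9.99999704e-01, -7.40298607e-04, -2.10731017e-04,
        -2.53978699e-04],
       [-6.08976033e-06, -2.81381579e-01,  9.59595960e-01,
        -1.41421993e-01],
       [ 0.00000000e+00,  0.00000000e+00,  0.00000000e+00,
         1.00000000e+00]])} -0.0187
```

View pics/top0.png

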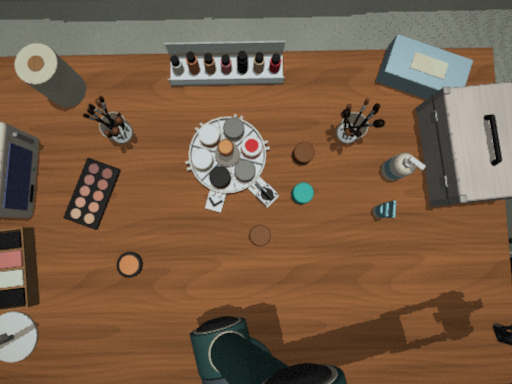

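View pics/side0.png

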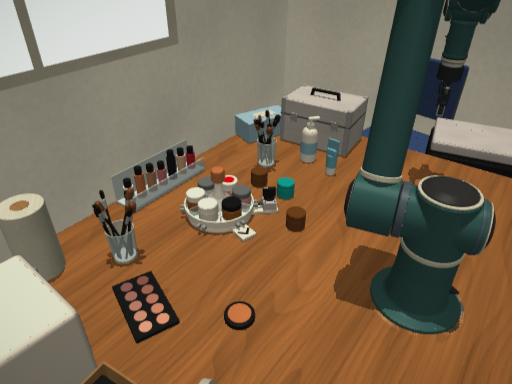

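The target is the red-stickered lid at (252,146) in the top view. It could be confused with the plain white lids at (202,159) and (210,134), the brown pots at (303,153) and (260,235), and the turquoise pot at (303,193). The lock knob is at about (265,191), the arrow at about (216,201) and the copper knob at about (226,147). Next I'll measure these and check them in one close crop.

```bash
cat > h.py <<'E'
from workcell import status, vision, job, bot
import cv2,numpy as np
from scipy.spatial.transform import Rotation as Ro
def cal(n,st=None):
    c=vision.get_calibration(n); f=192/np.tan(np.radians(c['fov_y']/2))
    if n=="wrist":
        T=np.eye(4);T[:3,:3]=Ro.from_rotvec(st['tcp_rot']).as_matrix();T[:3,3]=st['tool_pos']
        W=T@c['tool_from_camera'];R=W[:3,:3].T;t=-R@W[:3,3]
    else: R,t=c['R'],c['t']
    return f,c['cx'],c['cy'],R,t
def cast(k,uv,z):
    f,cx,cy,R,t=k; o=-R.T@t; d=R.T@np.array([(uv[0]-cx)/f,(uv[1]-cy)/f,1]); return o+d*(z-o[2])/d[2]
def proj(k,X):
    f,cx,cy,R,t=k; p=R@np.asarray(X)+t; return np.array([cx+f*p[0]/p[2],cy+f*p[1]/p[2]])
def blob(mask,near=None,amin=15):
    n,l,s,c=cv2.connectedComponentsWithStats(mask.astype(np.uint8)); out=[(c[i],s[i,4]) for i in range(1,n) if s[i,4]>=amin]
    if near is not None: out.sort(key=lambda a:np.hypot(*(a[0]-near)))
    return out
E
python3 - <<'E'
from h import *
im=cv2.imread("pics/top0.png"); k=cal("top")
hsv=cv2.cvtColor(im,cv2.COLOR_BGR2HSV); H,S,V=cv2.split(hsv)
red=((H<6)|(H>174))&(S>170)&(V>120)
cop=(H>=6)&(H<16)&(S>110)&(V>130)
r=blob(red,(252,146))[0];print("red",r,cast(k,r[0],.085))
m=np.zeros_like(red);m[135:158,215:238]=1
b=blob(cop&m,(226,147))[:2];print("cop",b,[cast(k,x[0],.157) for x in b])
roi=np.zeros_like(red);roi[188:215,200:232]=1
b=blob((V<70)&roi,(216,201),4)[:3];print("arrow",b,[cast(k,x[0],.01) for x in b])
cv2.imwrite("pics/c1.png",cv2.resize(im[105:225,170:330],None,fx=5,fy=5,interpolation=cv2.INTER_CUBIC))
E
```

```text
red (array([251.31730769, 144.96153846]), np.int32(104)) [ 0.64104812 -0.04928124  0.085     ]
cop [(array([225.17721519, 146.24050633]), np.int32(158))] [array([0.62464763, 0.02066911, 0.157     ])]
arrow [(array([214.  , 204.25]), np.int32(4)), (array([210.75, 200.5 ]), np.int32(4))] [array([0.48213733, 0.0625558 , 0.01      ]), array([0.49332838, 0.07192104, 0.01      ])]
```

View pics/c1.png

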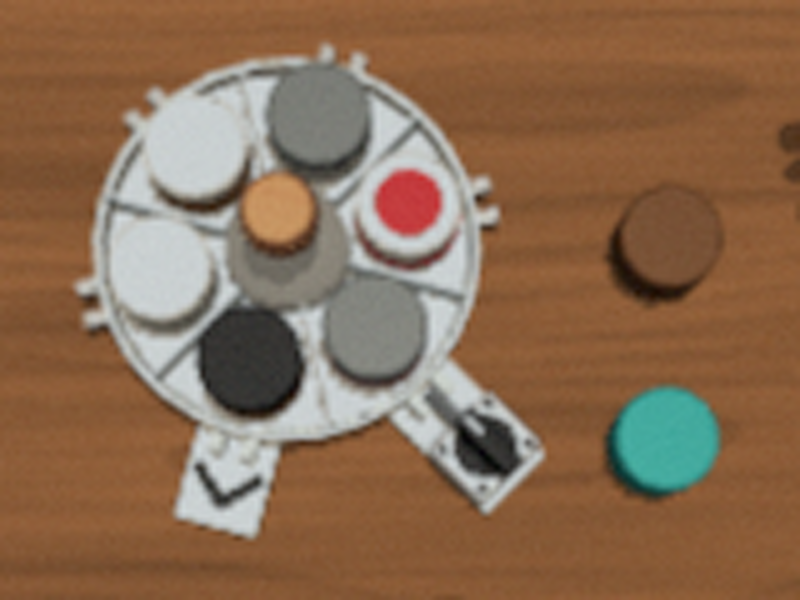

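Run:
```python
from h import *
k=cal("top")
p=lambda x,y,z:cast(k,(170+x/5-.4,105+y/5-.4),z)
c=np.array([.6246,.0207])
for n,(x,y,z) in dict(tray=(287,248,.046),tongue=(215,525,.012),lock=(490,447,.084),front=(251,355,.085),back=(319,117,.085),p1=(160,270,.085),p2=(197,148,.085),rose=(376,328,.085)).items():
    q=p(x,y,z)[:2];d=q-c;print(n,q.round(4),"r",np.hypot(*d).round(4),"ang",np.degrees(np.arctan2(d[1],d[0]))%360)
st=status.read_state();print(Ro.from_rotvec(st['tcp_rot']).as_matrix().round(3))
```

```text
tray [0.6232 0.0207] r 0.0014 ang 179.9663615811322
tongue [0.4665 0.0667] r 0.1647 ang 163.78130386892732
lock [ 0.5026 -0.0913] r 0.1657 ang 222.5552336811108
front [0.5565 0.0401] r 0.0708 ang 164.12788721624972
back [ 0.6904 -0.    ] r 0.069 ang 342.50982647408335
p1 [0.6053 0.0901] r 0.072 ang 105.58246780551204
p2 [0.6741 0.0686] r 0.0689 ang 44.10677683929977
rose [ 0.5702 -0.0296] r 0.0741 ang 222.75294378488513
[[ 0.965  0.261 -0.   ]
 [ 0.261 -0.965  0.002]
 [ 0.    -0.002 -1.   ]]
```

Everything agrees: axis ≈ (0.6235, 0.0206), front direction ≈ 163.5°, lock ≈ (0.505, -0.091). The red-dot jar is 120° anticlockwise of the front, so the tray turns 120° clockwise. I'll move towards the lock without turning the tool yet.

apply_moves(
  deltas=[
    [0.232,-0.227,0.01,0,0,0,0.2],
    [0.232,-0.227,0.01,0,0,0,0.2],
    [0.232,-0.227,0.01,0,0,0,0.2],
    [0.232,-0.227,0.01,0,0,0,0.2],
    [0.232,-0.227,0.01,0,0,0,0.2],
    [0.464,-0.455,0.03,0,0,0,0.2],
    [0.464,-0.455,0.03,0,0,0,0.2],
    [0.464,-0.455,0.03,0,0,0,0.2],
  ],
)

```text
time: 0.77
tool_pos: [0.3452, -0.3625, 0.2177]
tcp_rot: [-3.114, -0.412, 0.0]
wrist_force: [0.9, 0.3, -0.0]
width: 0.803
```

```bash
cat >> h.py <<'E'
def delta(x,y,z,yaw):  # yaw of tool x, deg; from measured pose
    st=status.read_state(); M=Ro.from_rotvec(st['tcp_rot']).as_matrix()
    d=M.T@(np.array([x,y,z])-st['tool_pos']); a=np.radians(yaw)
    G=np.array([[np.cos(a),np.sin(a),0],[np.sin(a),-np.cos(a),0],[0,0,-1]])
    print("t",st['time'],"pos",st['tool_pos'].round(4),"yaw",np.degrees(np.arctan2(M[1,0],M[0,0])).round(2),"F",st['wrist_force'].round(1),"w",st['width'].round(3),"delta",d.round(4),Ro.from_matrix(M.T@G).as_rotvec().round(4))
E
python3 -c "
from h import *
delta(.505,-.091,.2,43.5)"
```

```text
Traceback (most recent call last):
  File "h.py", line 23, in delta
    print("t",st['time'],"pos",st['tool_pos'].round(4),"yaw",np.degrees(np.arctan2(M[1,0],M[0,0])).round(2),"F",st['wrist_force'].round(1),"w",st['width'].round(3),"delta",d.round(4),Ro.from_matrix(M.T@G).as_rotvec().round(4))
                                                                                                                                               ^^^^^^^^^^^^^^^^^
AttributeError: 'float' object has no attribute 'round'
```

```bash
sed -i "s/st\['width'\].round(3)/round(float(st['width']),3)/" h.py
python3 -c "
from h import *
delta(.505,-.091,.2,43.5)"
```

```text
t 0.7667 pos [ 0.3452 -0.3625  0.2177] yaw 15.08 F [ 0.9  0.3 -0. ] w 0.803 delta [ 0.2249 -0.2206  0.0178] [-0.0005 -0.     -0.496 ]
```

apply_moves(
  deltas=[
    [0.225,-0.22,0.018,0,0,-0.496,0.4],
    [0.225,-0.22,0.018,0,0,-0.496,0.4],
    [0.225,-0.22,0.018,0,0,-0.496,0.4],
    [0.225,-0.22,0.018,0,0,-0.496,0.4],
    [0.225,-0.22,0.018,0,0,-0.496,0.4],
    [0.225,-0.22,0.018,0,0,-0.496,0.4],
    [0.225,-0.22,0.018,0,0,-0.496,0.4],
    [0.225,-0.22,0.018,0,0,-0.496,0.4],
  ],
)

```text
time: 1.43
tool_pos: [0.5058, -0.0899, 0.1997]
tcp_rot: [-2.915, -1.168, -0.001]
wrist_force: [-0.6, -0.8, 0.5]
width: 0.605
```

apply_moves(
  deltas=[
    [0,0,0,0,0,0,0.4],
    [0,0,0,0,0,0,0.4],
    [0,0,0,0,0,0,0.4],
  ],
)

```text
time: 1.68
tool_pos: [0.5042, -0.0937, 0.1997]
tcp_rot: [-2.917, -1.166, 0.002]
wrist_force: [0.3, -0.5, 0.5]
width: 0.6
```

Run:
```python
from h import *
delta(.505,-.091,.2,43.5)
st=status.read_state(); im=vision.read_camera("wrist"); k=cal("wrist",st)
cv2.imwrite("pics/w1.png",im[:,:,::-1])
np.save("w1.npy",np.r_[st['tool_pos'],st['tcp_rot']])
print(proj(k,[.505,-.091,.084]),proj(k,[.6235,.0206,.157]))
```

```text
t 1.6833 pos [ 0.5042 -0.0937  0.1997] yaw 43.57 F [ 0.3 -0.5  0.5] w 0.6 delta [ 0.0025 -0.0014 -0.0003] [-0.0006  0.0012  0.0012]
[257.15712865 184.7118235 ] [257.69586529 -69.09595566]
```

View pics/w1.png

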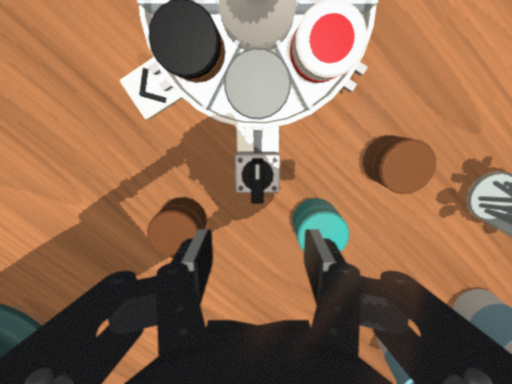

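The wrist view shows the lock housing near (257,172), with the black bar on it running along the image's vertical. The brown pot at (177,226) and the turquoise pot at (320,226) are clear of it. I'll crop in to find the ends of the bar.

Run:
```python
from h import *
im=cv2.imread("pics/w1.png")
cv2.imwrite("pics/w1c.png",cv2.resize(im[110:220,200:320],None,fx=5,fy=5,interpolation=cv2.INTER_CUBIC))
v=np.load("w1.npy");k=cal("wrist",dict(tool_pos=v[:3],tcp_rot=v[3:]))
L=np.array([.506,-.091]);u=np.array([np.cos(np.radians(223.5)),np.sin(np.radians(223.5))])
for s in(-.021,0,.021):
  for z in (.054,.084): print(s,z,proj(k,np.r_[L+s*u,z]), (proj(k,np.r_[L+s*u,z])-[200,110])*5)
```

```text
-0.021 0.054 [257.91093006 157.32232228] [289.55465032 236.6116114 ]
-0.021 0.084 [257.87771158 162.49293983] [289.38855788 262.46469913]
0 0.054 [257.90251031 176.82082718] [289.51255155 334.10413589]
0 0.084 [257.86912145 183.98699818] [289.34560726 369.93499088]
0.021 0.054 [257.89442288 195.54973379] [289.47211439 427.74866895]
0.021 0.084 [257.86090628 204.54285489] [289.30453141 472.71427443]
```

View pics/w1c.png

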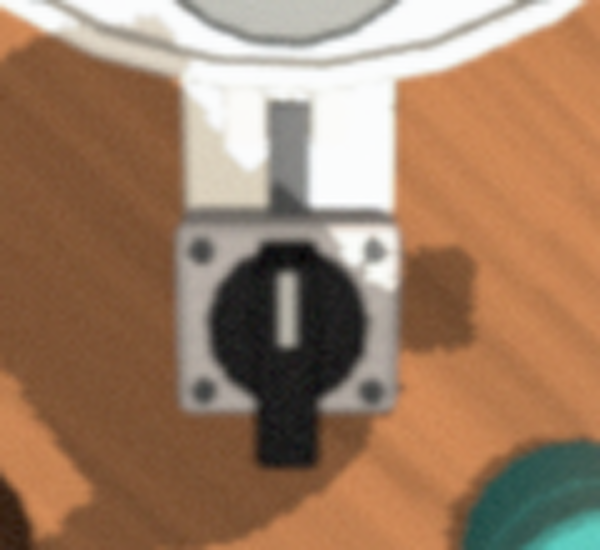

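Bar centre is ≈ (0.507, -0.090), and the bar lies along tool x to within 1°. I'll descend with a half-open jaw.

```bash
python3 -c "
from h import *
delta(.507,-.090,.058,43.5)"
```

```text
t 1.7333 pos [ 0.5041 -0.0942  0.1999] yaw 43.5 F [-0.2  0.3 -0.4] w 0.601 delta [ 0.0051 -0.001   0.1419] [-0.0004  0.0009  0.    ]
```

apply_moves(
  deltas=[
    [0.005,-0.001,0.035,0,0,0,0.4],
    [0.005,-0.001,0.07,0,0,0,0.4],
    [0.005,-0.001,0.095,0,0,0,0.4],
    [0.005,-0.001,0.1,0,0,0,0.4],
    [0.005,-0.001,0.1,0,0,0,0.4],
  ],
)

```text
time: 2.15
tool_pos: [0.5052, -0.0901, 0.0981]
tcp_rot: [-2.916, -1.161, 0.007]
wrist_force: [0.8, -0.8, -0.2]
width: 0.599
```

```bash
python3 -c "
from h import *
delta(.507,-.090,.058,43.5)"
```

```text
t 2.15 pos [ 0.5052 -0.0901  0.0981] yaw 43.42 F [ 0.8 -0.8 -0.2] w 0.599 delta [0.0015 0.0013 0.0401] [-0.0042  0.003  -0.0014]
```

apply_moves(
  deltas=[
    [0.001,0.001,0.02,0,0,0,0.4],
    [0.001,0.001,0.035,0,0,0,0.4],
    [0.001,0.001,0.04,0,0,0,0.4],
    [0.001,0.001,0.04,0,0,0,0.4],
    [0.001,0.001,0.04,0,0,0,0.4],
  ],
)

```text
time: 2.57
tool_pos: [0.5102, -0.09, 0.0618]
tcp_rot: [2.917, 1.164, 0.003]
wrist_force: [-0.9, -0.6, -0.4]
width: 0.599
```

```bash
python3 -c "
from h import *
delta(.507,-.090,.058,43.5)"
```

```text
t 2.5667 pos [ 0.5102 -0.09    0.0618] yaw 43.5 F [-0.9 -0.6 -0.4] w 0.599 delta [-0.0023 -0.0022  0.0038] [ 0.0017 -0.0011 -0.    ]
```

apply_moves(
  deltas=[
    [0,0,0.002,0,0,0,0.4],
    [0,0,0.003,0,0,0,0.4],
    [0,0,0.003,0,0,0,0.4],
  ],
)

```text
time: 2.82
tool_pos: [0.5097, -0.0896, 0.058]
tcp_rot: [2.917, 1.165, 0.002]
wrist_force: [0.4, 0.1, 0.3]
width: 0.602
```

Run:
```python
from h import *
delta(.507,-.090,.058,43.5)
st=status.read_state(); im=vision.read_camera("wrist"); k=cal("wrist",st)
cv2.imwrite("pics/w2.png",im[:,:,::-1])
print(proj(k,[.507,-.090,.084]),im.shape,st['joint_vel'].round(3))
delta(.507,-.090,.058,43.5)
```

```text
t 2.8167 pos [ 0.5097 -0.0896  0.058 ] yaw 43.53 F [0.4 0.1 0.3] w 0.602 delta [-0.0023 -0.0015 -0.    ] [ 0.0011 -0.0007  0.0006]
[255.95625976 270.86873265] (384, 512, 3) [ 0.     0.003  0.005 -0.001  0.002  0.   ]
t 2.8667 pos [ 0.5095 -0.0895  0.0579] yaw 43.54 F [-0.5 -0.1  0.2] w 0.602 delta [-0.0022 -0.0014 -0.0001] [ 0.0009 -0.0006  0.0006]
```

View pics/w2.png

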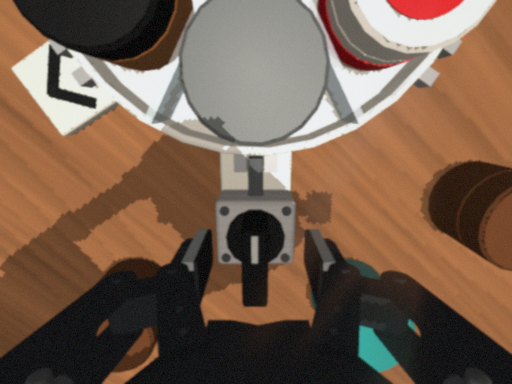

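The bar (x≈255, ending at y≈305) sits centred between the open pads (210 and 305). I'll make the 2 mm correction and close.

apply_moves(
  deltas=[
    [-0.002,-0.001,0,0,0,0,0.5],
    [-0.002,-0.001,0,0,0,0,1],
    [-0.002,-0.001,0,0,0,0,1],
    [-0.002,-0.001,0,0,0,0,1],
    [-0.002,-0.001,0,0,0,0,1],
    [-0.002,-0.001,0,0,0,0,1],
  ],
  squeeze=40,
)

```text
time: 3.37
tool_pos: [0.5068, -0.0899, 0.0576]
tcp_rot: [-2.917, -1.165, 0.001]
wrist_force: [-2.9, 1.2, 5.7]
width: 0.143
```

```bash
python3 -c "
from h import *
delta(.507,-.090,.058,43.5);print(status.read_state()['q'].round(2))"
```

```text
t 3.3667 pos [ 0.5068 -0.0899  0.0576] yaw 43.53 F [-2.9  1.2  5.7] w 0.143 delta [ 0.0001  0.0002 -0.0004] [-0.0005  0.0002  0.0006]
[-0.22  0.14  2.1   0.    0.9   0.59]
```

The jaw stopped at 12 mm, so it has the bar. Turning anticlockwise.

apply_moves(
  deltas=[
    [0,0,-0.001,0,0,-0.1,1],
    [0,0,-0.001,0,0,-0.2,1],
    [0,0,-0.001,0,0,-0.3,1],
    [0,0,-0.001,0,0,-0.4,1],
    [0,0,-0.001,0,0,-0.5,1],
    [0,0,-0.001,0,0,-0.6,1],
    [0,0,-0.001,0,0,-0.7,1],
    [0,0,-0.001,0,0,-0.7,1],
  ],
)

```text
time: 4.03
tool_pos: [0.5064, -0.0897, 0.0576]
tcp_rot: [-2.338, -2.097, 0.001]
wrist_force: [-1.2, 1.0, -0.5]
width: 0.143
```

apply_moves(
  deltas=[
    [0,0,0,0,0,-0.1,1],
    [0,0,0,0,0,-0.2,1],
    [0,0,0,0,0,-0.3,1],
    [0,0,0,0,0,-0.4,1],
    [0,0,0,0,0,-0.5,1],
    [0,0,0,0,0,-0.6,1],
    [0,0,0,0,0,-0.7,1],
    [0,0,0,0,0,-0.7,1],
  ],
)

```text
time: 4.7
tool_pos: [0.5061, -0.0898, 0.0577]
tcp_rot: [-1.481, -2.768, 0.001]
wrist_force: [-2.5, 0.9, -0.3]
width: 0.142
```

```bash
python3 -c "
from h import *
delta(.507,-.090,.2,123.7);print(status.read_state()['torque'].round(2))"
```

```text
t 4.7 pos [ 0.5061 -0.0898  0.0577] yaw 123.7 F [-2.5  0.9 -0.3] w 0.142 delta [-0.0005  0.0005 -0.1423] [-0.0012 -0.0015  0.    ]
[0.25 0.36 0.04]
```

apply_moves(
  deltas=[
    [0,0,0,0,0,-0.03,1],
    [0,0,0,0,0,-0.03,1],
    [0,0,0,0,0,-0.02,1],
    [0,0,0,0,0,-0.01,0.5],
    [0,0,0,0,0,-0.01,0.5],
    [0,0,0,0,0,-0.01,0.5],
    [0,0,-0.03,0,0,-0.01,0.5],
    [0,0,-0.06,0,0,-0.01,0.5],
  ],
)

```text
time: 5.37
tool_pos: [0.5051, -0.0897, 0.1167]
tcp_rot: [-1.465, -2.774, 0.003]
wrist_force: [1.8, 1.0, -0.1]
width: 0.499
```

apply_moves(
  deltas=[
    [0,0,-0.04,0,0,0,0.3],
    [0,0,-0.08,0,0,0,0.3],
    [0,0,-0.12,0,0,0,0.3],
    [0,0,-0.155,0,0,0,0.2],
    [0,0,-0.155,0,0,0,0.1],
    [0,0,-0.155,0,0,0,0.1],
  ],
)

```text
time: 5.87
tool_pos: [0.5093, -0.0906, 0.277]
tcp_rot: [1.464, 2.771, 0.003]
wrist_force: [-0.8, 1.0, 0.2]
width: 0.899
```

Run:
```python
from h import *
delta(.6235,.0206,.2,143)
st=status.read_state(); im=vision.read_camera("wrist"); k=cal("wrist",st)
print(proj(k,[.507,-.09,.084]),proj(k,[.6235,.0206,.157]))
t=vision.read_camera("side")
a=cv2.resize(im[:,:,::-1],(400,300)); x,y=map(int,proj(cal("side"),[.5065,-.09,.07]));print(x,y)
b=cv2.resize(t[y-50:y+25,x-70:x+30,::-1],(400,300),interpolation=cv2.INTER_CUBIC)
cv2.imwrite("pics/w3.png",np.hstack([a,b]));cv2.imwrite("pics/w3full.png",im[:,:,::-1])
np.save("w3.npy",np.r_[st['tool_pos'],st['tcp_rot']])
```

```text
t 5.8667 pos [ 0.5093 -0.0906  0.277 ] yaw 124.31 F [-0.8  1.   0.2] w 0.899 delta [0.028  0.1566 0.0776] [ 0.0042  0.0068 -0.3262]
[256.40546208 169.13708506] [421.74229304 158.40929388]
268 191
```

View pics/w3.png

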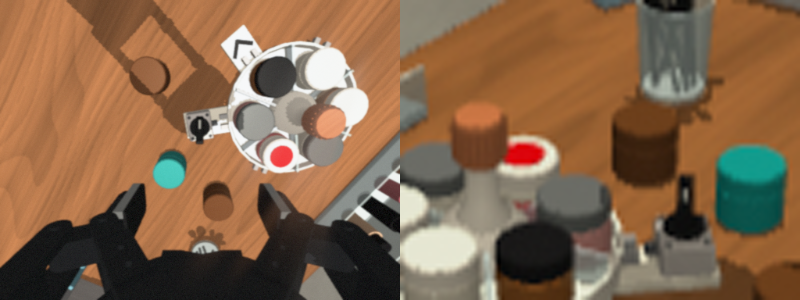

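The left panel shows the lock bar turned 80°, now vertical at about (199,127) and across the housing, and the bolt is drawn. Next I'll measure the copper knob in this wrist view to check the axis.

Run:
```python
from h import *
im=cv2.imread("pics/w3full.png");v=np.load("w3.npy");k=cal("wrist",dict(tool_pos=v[:3],tcp_rot=v[3:]))
H,S,V=cv2.split(cv2.cvtColor(im,cv2.COLOR_BGR2HSV))
m=((H>4)&(H<14)&(S>105)&(V>150)).astype(np.uint8);mm=np.zeros_like(m);mm[120:190,375:450]=1
for c,a in blob(m&mm,(414,157))[:3]: print(c,a)
# top face: brighter orange
r=((H<4)|(H>176))&(S>170)&(V>120)
b=blob(r,(360,198))[0]; print(b,cast(k,b[0],.085)); cv2.imwrite("pics/k.png",cv2.resize(im[120:190,380:450],None,fx=6,fy=6))
```

```text
[422.48790659 157.52043369] 1199
[444.85074627 182.70895522] 134
(array([360.23745174, 200.06756757]), np.int32(518)) [ 0.63919039 -0.0485508   0.085     ]
```

View pics/k.png

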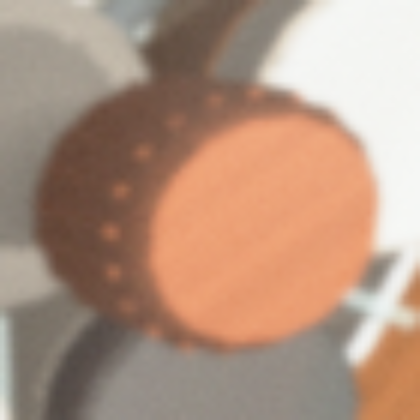

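apply_moves(
  deltas=[
    [0.007,0.039,0.02,0,0,-0.11,0.1],
    [0.014,0.078,0.04,0,0,-0.22,0.1],
    [0.021,0.117,0.06,0,0,-0.33,0.1],
    [0.028,0.156,0.077,0,0,-0.45,0.1],
    [0.028,0.156,0.077,0,0,-0.45,0.1],
    [0.028,0.156,0.077,0,0,-0.45,0.1],
  ],
)

```text
time: 6.47
tool_pos: [0.6185, 0.023, 0.1906]
tcp_rot: [-0.805, -3.028, 0.003]
wrist_force: [-0.1, -0.6, -0.2]
width: 0.899
```

```bash
python3 -c "
from h import *
delta(.6238,.0207,.124,150)"
```

```text
t 6.4667 pos [0.6185 0.023  0.1906] yaw 150.21 F [-0.1 -0.6 -0.2] w 0.899 delta [-0.0063  0.0009  0.0666] [-0.004  -0.0075  0.0037]
```

apply_moves(
  deltas=[
    [-0.004,0,0.0,0,0,0,0.1],
    [-0.004,0,0.0,0,0,0,0.1],
    [-0.004,0,0.02,0,0,0,0.1],
    [-0.004,0,0.04,0,0,0,0.1],
    [-0.004,0,0.06,0,0,0,0.1],
    [-0.004,0,0.06,0,0,0,0.1],
    [-0.004,0,0.06,0,0,0,0.1],
  ],
)

```text
time: 7.05
tool_pos: [0.6222, 0.0178, 0.1361]
tcp_rot: [-0.813, -3.033, 0.001]
wrist_force: [0.2, 1.0, 1.2]
width: 0.9
```

```bash
python3 -c "
from h import *
delta(.6238,.0207,.124,150)"
```

```text
t 7.05 pos [0.6222 0.0178 0.1361] yaw 149.99 F [0.2 1.  1.2] w 0.9 delta [0.0001 0.0034 0.0121] [-0.0011 -0.0014 -0.0002]
```

apply_moves(
  deltas=[
    [0,0.003,0.011,0,0,0,0.2],
    [0,0.003,0.011,0,0,0,0.2],
    [0,0.003,0.011,0,0,0,1],
    [0,0.003,0.011,0,0,0,1],
    [0,0.003,0.011,0,0,0,1],
    [0,0.003,0.011,0,0,0,1],
    [0,0.003,0.011,0,0,0,1],
    [0,0.003,0.011,0,0,0,1],
  ],
  squeeze=40,
)

```text
time: 7.72
tool_pos: [0.6249, 0.0205, 0.1265]
tcp_rot: [0.809, 3.035, -0.003]
wrist_force: [-4.1, -4.0, 5.0]
width: 0.476
```

```bash
python3 -c "
from h import *
delta(.6238,.0207,.124,150)"
```

```text
t 7.7167 pos [0.6249 0.0205 0.1265] yaw 150.14 F [-4.1 -4.   5. ] w 0.476 delta [ 0.0011 -0.0004  0.0025] [-0.0017  0.001   0.0024]
```

apply_moves(
  deltas=[
    [0.001,0,0,0,0,0.03,1],
    [0.001,0,0,0,0,0.1,1],
    [0.001,0,0,0,0,0.2,1],
    [0.001,0,0,0,0,0.3,1],
    [0.001,0,0,0,0,0.4,1],
    [0.001,0,0,0,0,0.5,1],
    [0.001,0,0,0,0,0.6,1],
    [0.001,0,0,0,0,0.7,1],
  ],
)

```text
time: 8.38
tool_pos: [0.6242, 0.02, 0.1265]
tcp_rot: [1.806, 2.568, -0.004]
wrist_force: [-2.7, -7.3, 4.9]
width: 0.476
```

apply_moves(
  deltas=[
    [0,0,0,0,0,0.1,1],
    [0,0,0,0,0,0.2,1],
    [0,0,0,0,0,0.3,1],
    [0,0,0,0,0,0.4,1],
    [0,0,0,0,0,0.5,1],
    [0,0,0,0,0,0.6,1],
    [0,0,0,0,0,0.65,1],
    [0,0,0,0,0,0.7,1],
  ],
)

```text
time: 9.05
tool_pos: [0.6234, 0.02, 0.1265]
tcp_rot: [2.576, 1.796, -0.005]
wrist_force: [-5.8, -7.3, 5.7]
width: 0.474
```

Run:
```python
from h import *
delta(.6238,.0207,.126,30)
im=vision.read_camera("top"); k=cal("top");cv2.imwrite("pics/top4.png",im[:,:,::-1])
H,S,V=cv2.split(cv2.cvtColor(im,cv2.COLOR_RGB2HSV))
for c,a in blob(((H<6)|(H>174))&(S>170)&(V>120),(220,177))[:2]: print(c,a,cast(k,c,.085))
```

```text
t 9.05 pos [0.6234 0.02   0.1265] yaw 69.76 F [-5.8 -7.3  5.7] w 0.474 delta [0.0008 0.0002 0.0005] [0.0008 0.0037 0.694 ]
```

apply_moves(
  deltas=[
    [0,0,0,0,0,0.1,1],
    [0,0,0,0,0,0.2,1],
    [0,0,0,0,0,0.3,1],
    [0,0,0,0,0,0.4,1],
    [0,0,0,0,0,0.5,1],
    [0,0,0,0,0,0.58,1],
    [0,0,0,0,0,0.65,1],
    [0,0,0,0,0,0.69,1],
  ],
)

```text
time: 9.77
tool_pos: [0.6227, 0.0206, 0.1265]
tcp_rot: [3.032, 0.817, -0.006]
wrist_force: [-8.1, -6.4, 6.9]
width: 0.477
```

apply_moves(
  deltas=[
    [0,0,0,0,0,0,1],
    [0,0,0,0,0,0,1],
    [0,0,0,0,0,0,1],
  ],
)

```text
time: 10.02
tool_pos: [0.6227, 0.0206, 0.1265]
tcp_rot: [3.031, 0.822, -0.006]
wrist_force: [-6.7, -5.7, 7.0]
width: 0.479
```

Run:
```python
from h import *
delta(.6238,.0207,.126,30)
st=status.read_state(); ims={}
for n in("wrist","top","side"):
    im=ims[n]=vision.read_camera(n); k=cal(n,st)
    H,S,V=cv2.split(cv2.cvtColor(im,cv2.COLOR_RGB2HSV))
    a=np.radians(163.5);print(n,"expect",proj(k,[.6238+.072*np.cos(a),.0207+.072*np.sin(a),.085]))
    for c,ar in blob(((H<6)|(H>174))&(S>170)&(V>120),proj(k,[.555,.041,.085]))[:2]: print(c,ar,cast(k,c,.085))
a=cv2.resize(ims["wrist"],(400,300)); t=cv2.resize(ims["side"][130:265,150:330],(400,300),interpolation=cv2.INTER_CUBIC)
b=cv2.resize(ims["top"][105:225,150:310],(400,300),interpolation=cv2.INTER_CUBIC)
cv2.imwrite("pics/f.png",np.vstack([np.hstack([a,t]),np.hstack([b,b*0])])[:,:,::-1])
```

```text
t 10.0167 pos [0.6227 0.0206 0.1265] yaw 30.34 F [-6.7 -5.7  7. ] w 0.479 delta [0.001  0.0005 0.0005] [0.0003 0.0038 0.006 ]
wrist expect [190.16427289 274.09205581]
[174.49090909 262.23636364] 165 [0.5579904  0.05581961 0.085     ]
top expect [219.41985263 176.21943747]
side expect [230.88273156 201.00053512]
[231.         200.89830508] 59 [0.55481956 0.0405202  0.085     ]
[230.44827586 216.31034483] 29 [0.50773969 0.1008211  0.085     ]
```

View pics/f.png

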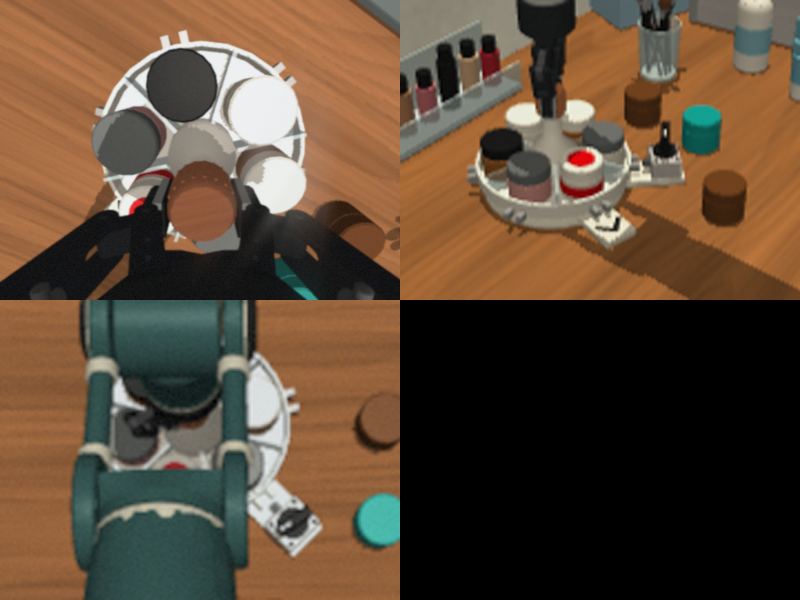

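In the side view, the fully visible red sticker is at (231.0,200.9) against an expected (230.9,201.0), so the jar is within about 1 mm of the front place. The top view shows the lock bar lying across its housing, so the lock is open. The wrist reading is about 15 mm off, but the finger covers part of the sticker there. All six jars are upright, so I'm handing in while still holding.

```bash
python3 -c "
from h import *
delta(.6238,.0207,.126,30); print(job.finish_job())"
```

```text
t 10.1667 pos [0.6227 0.0206 0.1265] yaw 30.34 F [-7.3 -5.8  7.4] w 0.48 delta [0.001  0.0005 0.0005] [0.0003 0.0038 0.006 ]
the job is handed in; nothing more can be done
None
```

I opened the lock by turning its knob about 80° anticlockwise. Then I took the copper top knob and turned the carousel 120° clockwise, bringing the red-dot jar to the front. I handed the job in at 10.2 s with the knob still gripped at 40 N (commanded).

- **Jar position:** the last side view puts the red sticker within about 1 mm of the expected front place.
- **Lock and jars:** the top view shows the lock bar turned across its housing, which is the open position. The jars look upright in the side view, and nothing else on the table was touched.
- **Check that disagreed:** the wrist view put the sticker about 15 mm off. A finger covers part of it there, so I discounted that reading. In the top view the arm hid most of the sticker, so the jar's position rests on the side view alone.

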